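# Lay out a kit of flanges and tag it

## Robot

A 6-joint arm with a two-finger parallel gripper is mounted at the origin on a cart in front of the work surface, level with it; the furniture and walls round the work are solid. World frame = base frame: x ahead of the robot, y to its left, z up, the work surface at z = 0. Lengths are in m, angles in degrees, forces in N, time in s.
With the tool pointing down it reaches from about 0.275 to 0.825 m from the base axis. Payload 4.9 kg.
Tool frame: the origin (TCP) lies on the front face of the gripper's body, between the roots of the fingers; the fingertips stand 73 mm ahead of it and the grasp point (between the pads) lies 54 mm ahead of it (env.tcp_to_tips is the distance from the TCP to the fingertips, in m); z points along the fingers, y is the direction in which the jaws open and shut (so a half turn about z gives the same grasp; the last joint's range is limited). The gripper opens to 85 mm and grips with 20 to 120 N. Pads are 22 mm wide; open, the fingers measure 114 mm over their backs; the gripper's body (76 mm by 85 mm) begins 54 mm behind the grasp point. The pads swing forward as they close: fully open they stand 13 mm farther back than shut.
Start: joints at [-71.23, 18.69, -11.035, 60.275, 0, 82.311], TCP at [0.245, -0.492, 0.304] pointing down, gripper open.
Joint ranges: [-152.03, 152.03], [-55.5, 102.48], [-74.3, 77.21], [-110.64, 120.58], [-84.22, 78.4], [-180, 180]. Speed limits (degrees/s): [147.25, 147.25, 180, 180, 180, 180].

## Interface

Orientations are given as a 3x3 rotation matrix whose columns are the frame's x, y, z axes.
In Python, from bench import env, effector, monitor, vision gives the robot as it stands. The module is installed in compiled form; this text tells all that it offers. Calls block until the motion is done:
- env.reach(position, orientation): joint-space move of the TCP to a pose.
- env.move_straight(position, rot=None, vel=0.15): straight line of the TCP; rot=None keeps the orientation; vel is the mean speed in m/s.
- env.set_joints(angles): joint-space move.
- effector.gripper_to(opening, grip_force=None): finger opening in m; grip_force is the grip in N (None keeps the last); returns when the fingers have stopped.
- env.wait(seconds).
- env.ik(position, orientation): joint angles nearest the present ones, or None.
- monitor.get_obs(): the state.
- vision.read_camera(name): name is "scene" or "top"; returns (picture, depth): 420x560x3 uint8, red, green, blue; 420x560 float32, m along the optical axis (not along the pixel's ray), 0 where there is no reading.
- vision.calibration(name): a dict with "fovy" (degrees; the focal length in pixels is half the picture's height over the tangent of half this angle, whatever the lens; pixels are square), "cx", "cy" (the principal point, pixels), "k1" (the pictures are not rectified: a ray, as slopes to the right and down, at radius r is drawn at 1 + k1 r^2 times it, then the intrinsics apply), "cam_to_world" (4x4, takes a point from camera to world coordinates). Camera axes: x right, y down, z forward; pixel columns grow to the right and rows downward; lengths in m; the calibration is good to about 2 mm. A picture is of the moment at which its call begins. calibration takes no time and is no camera call.
A pose or a line that the arm cannot do raises env.MotionError and nothing moves.
- env.sign_off(): hands the job in, once; it reports no verdict.
The state is a dict: "clock": time; "joints": joint angles; "qvel": joint speeds; "tau": joint torques, N m; "position": TCP position; "orientation": TCP orientation; "ft_force": force on the tool from outside, world axes, zero at the start; "wrist_torque": the same for the moment, N m; "grip_width": finger opening in m.
Only numpy, scipy, OpenCV 4.12 (cv2) and the standard library are available. Lean on these libraries where they do the work, as an engineer would, in place of code of your own. Each camera call takes 0.05 s, during which the arm holds its last target.

## Task

First screw the cap of the sealer pot fully shut. Then lay all the hub flanges out flat on the kit tray, hub up and each centred on a round outline of its own, with both outlines of the back row filled and any others on the remaining outlines. Finally lay the flat tag plate on the tray's rectangular outline, the same way round as the outline, and leave the tape measure, bottle and spanner where they are.

Things in the scene. Friction and masses are not known exactly. Their poses are not given: they have to be found in the camera images.
- flange1_mid (a point): loose turned aluminium hub flange (up to five, 3 to 5 of them present, all alike): a round disc 60 mm across and 8 mm thick, lying flat, with a plain hub 28 mm across standing on its centre; 34 mm tall in all. Point on its axis 17 mm above its underside; z up along the hub. Grip it by the hub, any way round
- flange2_mid (a point): loose turned aluminium hub flange (up to five, 3 to 5 of them present, all alike): a round disc 60 mm across and 8 mm thick, lying flat, with a plain hub 28 mm across standing on its centre; 34 mm tall in all. Point on its axis 17 mm above its underside; z up along the hub. Grip it by the hub, any way round
- flange3_mid (a point): loose turned aluminium hub flange (up to five, 3 to 5 of them present, all alike): a round disc 60 mm across and 8 mm thick, lying flat, with a plain hub 28 mm across standing on its centre; 34 mm tall in all. Point on its axis 17 mm above its underside; z up along the hub. Grip it by the hub, any way round
- flange4_mid (a point): loose turned aluminium hub flange (up to five, 3 to 5 of them present, all alike): a round disc 60 mm across and 8 mm thick, lying flat, with a plain hub 28 mm across standing on its centre; 34 mm tall in all. Point on its axis 17 mm above its underside; z up along the hub. Grip it by the hub, any way round
- flange5_mid (a point): loose turned aluminium hub flange (up to five, 3 to 5 of them present, all alike): a round disc 60 mm across and 8 mm thick, lying flat, with a plain hub 28 mm across standing on its centre; 34 mm tall in all. Point on its axis 17 mm above its underside; z up along the hub. Grip it by the hub, any way round
- mark1 (a point): centre of a round outline, 63 mm across, printed on the tray floor (back row, left, as seen by the robot), at floor height; axes those of the tray
- mark2 (a point): centre of a round outline, 63 mm across, printed on the tray floor (back row, right, as seen by the robot), at floor height; axes those of the tray
- mark3 (a point): centre of a round outline, 63 mm across, printed on the tray floor (middle row, left, as seen by the robot), at floor height; axes those of the tray
- mark4 (a point): centre of a round outline, 63 mm across, printed on the tray floor (middle row, right, as seen by the robot), at floor height; axes those of the tray
- mark5 (a point): centre of a round outline, 63 mm across, printed on the tray floor (front row, left, as seen by the robot), at floor height; axes those of the tray
- tag_mark (a point): centre of the rectangular outline, 62 x 38 mm, printed on the tray floor in the front row, right; its long side runs along the tray's y; axes those of the tray
- tray: fixed flat grey kit tray, 216 mm (x) by 150 mm (y), floor 4 mm above the worktop, rim 12 mm above the worktop and 4 mm thick on the left, right and back, open at the front (-x, toward the robot). Rows 66 mm (back to middle) and 72 mm (middle to front) apart, columns 66 mm apart (in the front row 70 mm). Origin at worktop height, 104 mm behind the middle of its front edge
- tag_mid (a point): loose flat steel tag plate with one small hole, 34 mm (its x) by 60 mm (its y) and 6 mm thick, lying flat. Point at its centre, 3 mm above its underside
- cap_mid (a point): middle of the pot's black ribbed screw cap: 42 mm across, 22 mm high, its top 54.5 mm above the worktop, with a white pointer bar on top that points along this point's x axis; z up along the turning axis. The squat white pot below is 52 mm across, 30 mm tall and fixed to the worktop
- pot_cap (a joint): turn of the pot's screw cap (rad), 0 = fully shut against its stop, with the white pointer over the black nub on the pot's shoulder; grows counter-clockwise from above as it opens, so it is shut by turning clockwise. Starts 1.8 to 2.8 open, range 0 to 3. Stays where it is left; turning takes about 0.05 N m. The cap neither rises nor sinks
- tape_measure: tape measure, 36 x 80 x 62 mm, standing behind the work; not part of the job. Origin at its underside, middle
- threadlock: small bottle, 34 x 32 x 98 mm, standing behind the work; not part of the job. Origin at its underside, middle
- spanner: open-ended spanner, 137 mm long, 8 mm thick, lying behind the work; not part of the job. Origin at its underside, middle
- loose_cup_a: small turned cup, 36 mm across and 43 mm tall, standing among the flanges; not part of the job. Origin at its underside, middle

How it is judged (in metres and radians):
On the way, in this order (a step that is already met when the one before it is completed fails the run):
1. the pot's cap is screwed fully shut (value of joint pot_cap below 0.12 rad), for 0.2 s.
2. all flanges present stand on outlines of the tray, back row filled, released ((horizontal distance between flange1_mid and mark1 below 0.012 m or horizontal distance between flange1_mid and mark2 below 0.012 m or horizontal distance between flange1_mid and mark3 below 0.012 m or horizontal distance between flange1_mid and mark4 below 0.012 m or horizontal distance between flange1_mid and mark5 below 0.012 m) and angle between each of flange1_mid, flange2_mid, flange3_mid, flange4_mid, flange5_mid's own z axis and vertical below 0.1 rad and height (world z) of each of flange1_mid, flange2_mid, flange3_mid, flange4_mid, flange5_mid below 0.026 m and contact force between each of flange1, flange2, flange3, flange4, flange5 and the fingers below 0.5 N and (horizontal distance between flange2_mid and mark1 below 0.012 m or horizontal distance between flange2_mid and mark2 below 0.012 m or horizontal distance between flange2_mid and mark3 below 0.012 m or horizontal distance between flange2_mid and mark4 below 0.012 m or horizontal distance between flange2_mid and mark5 below 0.012 m) and (horizontal distance between flange3_mid and mark1 below 0.012 m or horizontal distance between flange3_mid and mark2 below 0.012 m or horizontal distance between flange3_mid and mark3 below 0.012 m or horizontal distance between flange3_mid and mark4 below 0.012 m or horizontal distance between flange3_mid and mark5 below 0.012 m) and (horizontal distance between flange4_mid and mark1 below 0.012 m or horizontal distance between flange4_mid and mark2 below 0.012 m or horizontal distance between flange4_mid and mark3 below 0.012 m or horizontal distance between flange4_mid and mark4 below 0.012 m or horizontal distance between flange4_mid and mark5 below 0.012 m) and (horizontal distance between flange5_mid and mark1 below 0.012 m or horizontal distance between flange5_mid and mark2 below 0.012 m or horizontal distance between flange5_mid and mark3 below 0.012 m or horizontal distance between flange5_mid and mark4 below 0.012 m or horizontal distance between flange5_mid and mark5 below 0.012 m) and horizontal distance between any of flange1_mid, flange2_mid, flange3_mid, flange4_mid, flange5_mid and mark1 below 0.012 m and horizontal distance between any of flange1_mid, flange2_mid, flange3_mid, flange4_mid, flange5_mid and mark2 below 0.012 m), for 0.2 s.
3. the tag plate lies on its outline, released (horizontal distance between tag_mid and tag_mark below 0.012 m and angle between the y axis of tag_mid and the y axis of tray, either way round below 0.2 rad and angle between tag_mid's own z axis and vertical below 0.1 rad and height (world z) of tag_mid below 0.012 m and contact force between tag and the fingers below 0.5 N), for 0.2 s.
At the end, for the whole second after the job is handed in: Cap within 0.12 rad of shut; every flange flat on the tray, hub up, within 12 mm of the centre of a round outline, both back-row outlines filled; tag flat within 12 mm of its outline's centre and 0.2 rad of its direction; all released and at rest (all of step 2 and all of step 3 and value of joint pot_cap below 0.12 rad and linear speed of each of flange1, flange2, flange3, flange4, flange5, tag below 0.02 m/s); the robot touches nothing.
It fails at once if the tape measure is moved by more than 4 cm (distance of tape_measure from where it was at the start of the episode above 0.04 m).
It fails at once if the bottle is moved by more than 4 cm (distance of threadlock from where it was at the start of the episode above 0.04 m).
It fails at once if the spanner is moved by more than 4 cm (distance of spanner from where it was at the start of the episode above 0.04 m).
Of flange1, flange2, flange3, flange4, flange5 only 3 to 5 are there at a start; the rules pass over those that are not, and their reading is None.
At some moment in a run one of flange1, flange2, flange3, flange4, flange5 may be knocked a few centimetres aside while the robot is not near it.
It also fails if it takes over 210 s, if anything falls off the work surface, if the arm or the gripper's body presses on something with over 40 N, if the wrist force passes 120 N, or if a joint passes its speed limit or range.

## Working session

There is one attempt and no reset: what is moved stays moved. The work goes in short steps, each a Python script; the robot and the scene stay as the last script left them, time stands still between calls to the robot, and variables do not carry over. Pictures are saved under pics/ and viewed, and the job is handed in when it is done.

```bash
mkdir -p pics; ls; python3 - <<'E'
from bench import env, effector, monitor, vision
import cv2,numpy as np
for n in("scene","top"):
    p,d=vision.read_camera(n); cv2.imwrite(f"pics/{n}0.png",cv2.cvtColor(p,cv2.COLOR_RGB2BGR)); np.save(f"/tmp/{n}_d.npy",d)
    print(n,vision.calibration(n),d.min(),d.max())
o=monitor.get_obs();print(o['clock'],o['position'],o['orientation'],o['ft_force'],o['grip_width'])
E
```

```text
pics
scene {'fovy': 43.98618248616685, 'cx': 279.9575483763494, 'cy': 204.59718033659715, 'k1': -0.04358005464949226, 'cam_to_world': array([[-0.51147843, -0.49337312,  0.70354302, -0.02652571],
       [-0.85926957,  0.28722619, -0.42326931,  0.48409519],
       [ 0.00675372, -0.82102623, -0.57085052,  0.53514926],
       [ 0.        ,  0.        ,  0.        ,  1.        ]])} 0.0 3.9999344
top {'fovy': 48.62650140011212, 'cx': 284.71877897187875, 'cy': 205.44745634017085, 'k1': -0.11515556189302387, 'cam_to_world': array([[ 0.02155288, -0.99485871,  0.09895258,  0.48848094],
       [-0.99918053, -0.01804277,  0.03623157,  0.09829069],
       [-0.03425991, -0.09965239, -0.99443233,  0.91473638],
       [ 0.        ,  0.        ,  0.        ,  1.        ]])} 0.0 1.8374786
0.1 [ 0.24494566 -0.49199455  0.3031805 ] [[ 8.95237478e-01  4.45589051e-01 -5.05886409e-04]
 [ 4.45589289e-01 -8.95236268e-01  1.48624605e-03]
 [ 2.09367109e-04 -1.55596073e-03 -9.99998768e-01]] [0.59092921 0.35946662 0.89733692] 0.08563072126125708
```

View pics/top0.png

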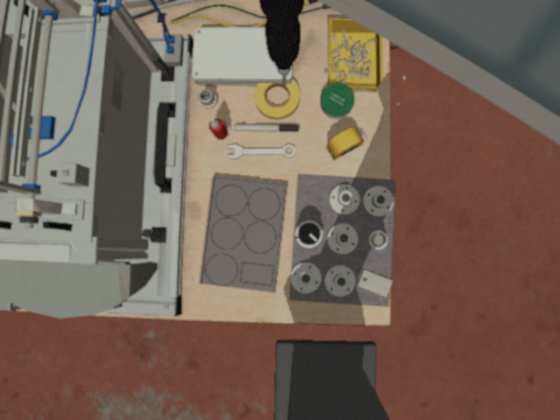

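View pics/scene0.png

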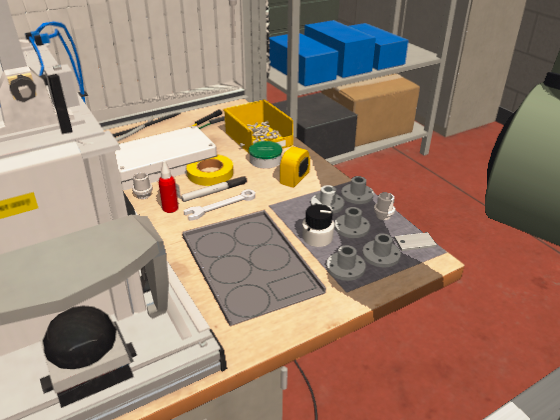

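```bash
cat > h.py <<'E'
from bench import env, effector, monitor, vision
import cv2,numpy as np
def K(n):
    c=vision.calibration(n); f=210/np.tan(np.radians(c['fovy']/2)); return c,f
def ray(n,uv):
    c,f=K(n); uv=np.atleast_2d(np.array(uv,float))
    M=np.array([[f,0,c['cx']],[0,f,c['cy']],[0,0,1]])
    s=cv2.undistortPoints(uv.reshape(-1,1,2),M,np.array([c['k1'],0,0,0])).reshape(-1,2)
    T=c['cam_to_world']; return T[:3,3], np.c_[s,np.ones(len(s))]@T[:3,:3].T
def plane(n,uv,z):
    o,d=ray(n,uv); t=(z-o[2])/d[:,2]; return o+d*t[:,None]
def pts(n,d):
    uv=np.stack(np.meshgrid(np.arange(560),np.arange(420)),-1).reshape(-1,2)
    o,r=ray(n,uv); return (o+r*d.reshape(-1,1)).reshape(420,560,3)
def proj(n,P):
    c,f=K(n);T=np.linalg.inv(c['cam_to_world']);P=np.atleast_2d(P)
    q=P@T[:3,:3].T+T[:3,3]; s=q[:,:2]/q[:,2:]; r2=(s**2).sum(1)[:,None]
    s=s*(1+c['k1']*r2); return s*f+[c['cx'],c['cy']]
def snap(name,n):
    p,d=vision.read_camera(n); cv2.imwrite(f"pics/{name}.png",cv2.cvtColor(p,cv2.COLOR_RGB2BGR)); return p,d
E
python3 - <<'E'
from h import *
a=cv2.imread("pics/top0.png")[160:315,190:410]; cv2.imwrite("pics/zt0.png",cv2.resize(a,None,fx=3.6,fy=3.6,interpolation=cv2.INTER_CUBIC))
a=cv2.imread("pics/scene0.png")[150:330,180:450]; cv2.imwrite("pics/zs0.png",cv2.resize(a,None,fx=2.9,fy=2.9,interpolation=cv2.INTER_CUBIC))
d=np.load("/tmp/top_d.npy");P=pts("top",d)
for u,v in [(344,198),(378,199),(342,238),(378,240),(305,278),(341,281),(376,284),(309,234),(400,240),(240,230),(320,200),(262,275)]:
    print(u,v,P[v,u].round(4), (P[v-8:v+9,u-8:u+9,2].max()).round(4))
E
```

```text
344 198 [0.5925 0.0177 0.033 ] 0.9147
378 199 [ 0.5916 -0.0469  0.0349] 0.0385
342 238 [0.5164 0.0206 0.0314] 0.9147
378 240 [ 0.5144 -0.0508  0.0127] 0.0455
305 278 [0.4399 0.0893 0.035 ] 0.0375
341 281 [0.4356 0.0217 0.0338] 0.9147
376 284 [ 0.4293 -0.0487  0.0058] 0.9147
309 234 [0.5219 0.0836 0.0534] 0.9147
400 240 [ 0.5404 -0.276  -0.8451] 0.9147
240 230 [0.529  0.2189 0.0013] 0.9147
320 200 [0.5914 0.0621 0.002 ] 0.9147
262 275 [0.442  0.1729 0.0036] 0.0079
```

View pics/zt0.png

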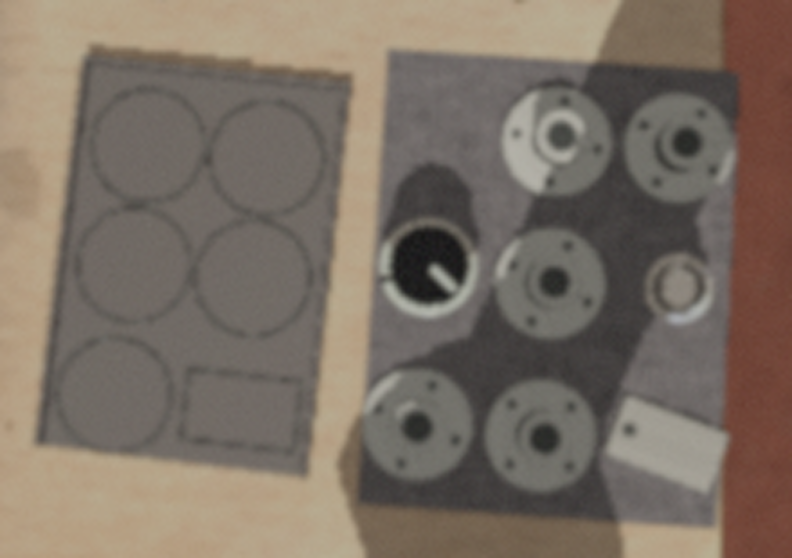

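View pics/zs0.png

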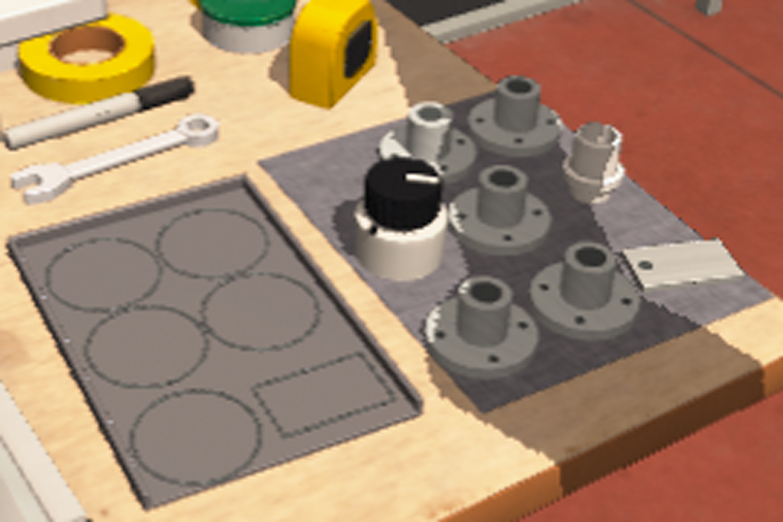

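```bash
cat >> h.py <<'E'
Z0=[(150,146),(267,157),(134,264),(252,278),(115,393),(242,410)]
def tray(img):
    g=cv2.cvtColor(img,cv2.COLOR_BGR2GRAY)
    bh=cv2.morphologyEx(g,cv2.MORPH_BLACKHAT,np.ones((7,7)))
    m=bh>12
    v,u=np.nonzero(m); W=plane("top",np.c_[u,v],0.004)[:,:2]; w=bh[m].astype(float)
    out=[]
    from scipy.optimize import least_squares
    for i,z in enumerate(Z0[:5]):
        c=plane("top",[np.array(z)/3.6+[190,160]-0.36],0.004)[0,:2]
        for _ in range(6):
            r=np.linalg.norm(W-c,axis=1); k=abs(r-.0315)<(.006 if _<2 else .0035)
            c=least_squares(lambda c:(np.linalg.norm(W[k]-c,axis=1)-.0312),c,loss='soft_l1',f_scale=.001).x
        out.append((c,k.sum(),np.std(np.linalg.norm(W[k]-c,axis=1))))
    return out
def flanges(P):
    m=((P[...,2]>.026)&(P[...,2]<.044)&(P[...,1]<.115)&(P[...,1]>-.1)&(P[...,0]>.38)&(P[...,0]<.64)).astype(np.uint8)
    n,l,s,c=cv2.connectedComponentsWithStats(m); o=[]
    for i in range(1,n):
        if s[i,4]<40: continue
        q=P[l==i]; q=q[abs(q[:,2]-np.percentile(q[:,2],75))<.004]
        (x,y),r=cv2.minEnclosingCircle(q[:,:2].astype(np.float32)*1000)
        o.append((x/1000,y/1000,r/1000,np.median(q[:,2]),s[i,4],*c[i]))
    return np.array(o)
E
python3 - <<'E'
from h import *
np.set_printoptions(suppress=True,precision=4)
img=cv2.imread("pics/top0.png")
t=tray(img)
for x in t: print(x)
C=np.array([x[0] for x in t]); print(np.linalg.norm(C[0]-C[1]),np.linalg.norm(C[2]-C[3]),np.linalg.norm(C[0]-C[2]),np.linalg.norm(C[1]-C[3]))
# rigid fit (nominal tray coords; front row y +-35)
N=np.array([[66,33],[66,-33],[0,33],[0,-33],[-72,35],[-72,-35]])/1000.
A=N[:5];H=(A-A.mean(0)).T@(C-C.mean(0));U,_,V=np.linalg.svd(H);R=(U@V).T
M=(N-A.mean(0))@R.T+C.mean(0);print("res mm",(M[:5]-C)*1000);print("marks",M,"yaw",np.degrees(np.arctan2(R[1,0],R[0,0])))
print("rect guess",plane("top",[np.array(Z0[5])/3.6+[190,160]],.004))
d=np.load("/tmp/top_d.npy");P=pts("top",d)
F=flanges(P);print(F)
Ps=pts("scene",np.load("/tmp/scene_d.npy"));print(flanges(Ps))
# disc band
for x,y,*_ in F:
    m=(abs(P[...,2]-.008)<.003)&(np.hypot(P[...,0]-x,P[...,1]-y)<.036)
    q=P[m][:,:2]; print(x,y,m.sum(),q.mean(0), (q.max(0)+q.min(0))/2,q.max(0)-q.min(0))
# colour: cap & pointer, nub
cap=plane("top",[np.array((428,262))/3.6+[190,160]],.0545);tip=plane("top",[np.array((455,290))/3.6+[190,160]],.0545);nub=plane("top",[np.array((384,283))/3.6+[190,160]],.030)
print(cap,tip,nub)
hs=cv2.cvtColor(img,cv2.COLOR_BGR2HSV)
E
```

```text
(array([0.5878, 0.2388]), np.int64(110), np.float64(0.0012962072388104711))
(array([0.582 , 0.1736]), np.int64(135), np.float64(0.0012426007968676066))
(array([0.5226, 0.2444]), np.int64(98), np.float64(0.0013498961220089465))
(array([0.517 , 0.1795]), np.int64(120), np.float64(0.0013000702115627833))
(array([0.4511, 0.2537]), np.int64(79), np.float64(0.0012699056140070895))
0.06542667463744815 0.06507772755512782 0.06538135246501002 0.06518835884015611
res mm [[ 0.4856  0.2161]
 [ 0.2782 -0.3409]
 [-0.1002  0.6139]
 [-0.5307 -0.2738]
 [-0.1328 -0.2153]]
marks [[0.5882 0.239 ]
 [0.5822 0.1733]
 [0.5225 0.245 ]
 [0.5165 0.1793]
 [0.451  0.2535]
 [0.4446 0.1838]] yaw -5.219053916300188
rect guess [[0.444  0.1823 0.004 ]]
[[  0.5937   0.0152   0.0139   0.0335 167.     345.2455 197.4251]
 [  0.5916  -0.0518   0.0141   0.0332 172.     380.1977 199.436 ]
 [  0.5228   0.085    0.0259   0.0294 165.     307.297  235.297 ]
 [  0.5163   0.0183   0.0138   0.0336 171.     343.2456 238.0702]
 [  0.5144  -0.0503   0.0138   0.0416 106.     379.5472 239.6981]
 [  0.4391   0.0888   0.0139   0.0333 172
[... 562 characters left out ...]
28491210937 0.015158121109008788 503 [0.5928 0.0155] [0.5937 0.0181] [0.0594 0.0648]
0.591551025390625 -0.05182178497314453 503 [ 0.5905 -0.0506] [ 0.5912 -0.0515] [0.0593 0.0594]
0.5227994384765625 0.0849834213256836 1 [0.4922 0.1036] [0.4922 0.1036] [0. 0.]
0.5162577514648438 0.01832373046875 537 [0.5166 0.0186] [0.5171 0.0183] [0.0584 0.0585]
0.5144414672851563 -0.05032646179199219 27 [ 0.5159 -0.0536] [ 0.5164 -0.054 ] [0.0156 0.0136]
0.43914328002929687 0.08879075622558594 520 [0.4392 0.0892] [0.4384 0.089 ] [0.0581 0.0582]
0.4342585754394531 0.02192195701599121 512 [0.4352 0.0225] [0.4349 0.0213] [0.0562 0.0581]
[[0.5241 0.0838 0.0545]] [[0.5101 0.0698 0.0545]] [[0.5136 0.1064 0.03  ]]
```

```bash
cat >> h.py <<'E'
def Rd(deg):
    a=np.radians(deg);c,s=np.cos(a),np.sin(a); return np.array([[c,s,0],[s,-c,0],[0,0,-1.]])
def cap(img,P):
    m=(P[...,2]>.049)&(P[...,2]<.060)&(np.hypot(P[...,0]-.5235,P[...,1]-.0843)<.03)
    (x,y),r=cv2.minEnclosingCircle(P[m][:,:2].astype(np.float32)*1000)
    g=cv2.cvtColor(img,cv2.COLOR_BGR2GRAY)
    v,u=np.nonzero(m&(g>90)); W=plane("top",np.c_[u,v],.0545)[:,:2]
    k=np.hypot(W[:,0]-x/1000,W[:,1]-y/1000)<.018; q=W[k].mean(0)
    return x/1000,y/1000,r/1000,m.sum(),q,k.sum()
E
python3 - <<'E'
from h import *
np.set_printoptions(suppress=True,precision=4)
P=pts("top",np.load("/tmp/top_d.npy"));img=cv2.imread("pics/top0.png")
x,y,r,n,q,k=cap(img,P);print(x,y,r,n,q,k,np.degrees(np.arctan2(q[1]-y,q[0]-x)))
print(env.tcp_to_tips)
for psi in range(-180,181,30):
    j=env.ik([.5235,.0845,.2],Rd(psi)); print(psi,None if j is None else np.round(j,1))
E
```

```text
0.5234025268554687 0.08446356201171876 0.021828168869018554 406 [0.5172 0.077 ] 31 -129.6820977114194
0.0726
-180 [  1.2  22.  -22.6  45.3   0.    1.2]
-150 [  1.2  22.  -22.6  45.3   0.  -28.8]
-120 [  1.2  22.  -22.6  45.3   0.  -58.8]
-90 [  1.2  22.  -22.6  45.3   0.  -88.8]
-60 [   1.2   22.   -22.6   45.3    0.  -118.8]
-30 [   1.2   22.   -22.6   45.3    0.  -148.8]
0 [   1.2   22.   -22.6   45.3    0.  -178.8]
30 [  1.2  22.  -22.6  45.3   0.  151.2]
60 [  1.2  22.  -22.6  45.3   0.  121.2]
90 [  1.2  22.  -22.6  45.3   0.   91.2]
120 [  1.2  22.  -22.6  45.3   0.   61.2]
150 [  1.2  22.  -22.6  45.3   0.   31.2]
180 [  1.2  22.  -22.6  45.3   0.    1.2]
```

```bash
python3 - <<'E'
from h import *
np.set_printoptions(suppress=True,precision=3)
def st(t):
    o=monitor.get_obs();print(t,round(o['clock'],1),o['position'],o['ft_force'].round(1),np.array(o['wrist_torque']).round(2),round(o['grip_width'],4),o['joints'][5].round(1))
c=[.5234,.0845]
effector.gripper_to(.06,30)
env.reach([*c,.2],Rd(150));st('above')
env.move_straight([*c,.108]);st('down')
effector.gripper_to(.0,30);st('grip')
j=np.array(monitor.get_obs()['joints'],float)
for a in (40,80,105,110,113,116,119,122):
    k=j.copy();k[5]+=a;env.set_joints(k);st(a)
E
```

```text
above 2.8 [0.524 0.084 0.2  ] [-0.5  0.3  0.4] [ 0.   -0.    0.01] 0.0599 31.2
down 3.6 [0.524 0.084 0.109] [ 0.1 -0.2  0.5] [0.02 0.02 0.01] 0.0599 31.2
grip 3.9 [0.523 0.082 0.109] [-3.4 -7.2  6. ] [-1.56  0.78  0.02] 0.0408 31.2
40 4.6 [0.523 0.082 0.109] [-1.  -1.1 -4.6] [-0.2   0.09 -0.05] 0.0411 71.1
80 5.3 [0.523 0.082 0.109] [-1.4 -2.5 -2.5] [-0.3   0.41  0.01] 0.0408 111.1
105 5.8 [0.523 0.082 0.109] [-2.2 -2.4 -0.4] [-0.31  0.55 -0.07] 0.0406 136.0
110 6.0 [0.523 0.082 0.109] [-2.5 -2.7  0.5] [-0.28  0.62 -0.05] 0.041 141.0
113 6.3 [0.523 0.082 0.109] [-2.4 -3.4  2. ] [-0.31  0.73 -0.07] 0.0406 144.0
116 6.5 [0.523 0.082 0.109] [-3.6 -3.3  1.6] [-0.34  0.85 -0.01] 0.0406 147.0
119 6.8 [0.523 0.082 0.109] [-4.3 -2.5  2.6] [-0.33  0.94 -0.08] 0.0406 150.1
122 7.0 [0.523 0.082 0.109] [-3.7 -3.5  3. ] [-0.4   0.98  0.07] 0.0408 153.1
```

```bash
python3 - <<'E'
from h import *
np.set_printoptions(suppress=True,precision=3)
def st(t):
    o=monitor.get_obs();print(t,round(o['clock'],1),o['ft_force'].round(1),np.array(o['wrist_torque']).round(2),round(o['grip_width'],4),o['joints'][5].round(1),o['tau'][5])
j=np.array(monitor.get_obs()['joints'],float)
for a in (3,6,9,12):
    k=j.copy();k[5]+=a;env.set_joints(k);st(a)
    t=monitor.get_obs()['wrist_torque'][2]
    if abs(t)>.25: break
effector.gripper_to(.06)
o=monitor.get_obs();p=o['position'];env.move_straight([p[0],p[1],.25])
env.reach([.40,-.25,.3],Rd(150))
p,d=snap("cap1","top");img=cv2.imread("pics/cap1.png")
x,y,r,n,q,k=cap(img,pts("top",d));print(x,y,r,n,q,k,np.degrees(np.arctan2(q[1]-y,q[0]-x)))
snap("cap1s","scene")
cv2.imwrite("pics/z1.png",cv2.resize(img[200:270,270:350],None,fx=7,fy=7,interpolation=cv2.INTER_CUBIC))
cv2.imwrite("pics/z1s.png",cv2.resize(cv2.imread("pics/cap1s.png")[180:260,280:360],None,fx=7,fy=7,interpolation=cv2.INTER_CUBIC))
E
```

```text
3 7.3 [ 0.3 -0.4 -2.9] [-0.02 -0.01  0.16] 0.0408 155.9 0.1942272624000907
6 7.5 [ 4.2  0.7 -7.6] [ 0.37 -0.85  0.45] 0.0408 158.9 0.4942898266017437
0.5237430419921875 0.08452828216552734 0.021286270141601563 390 [0.52  0.094] 15 110.84046129046834
```

View pics/z1.png

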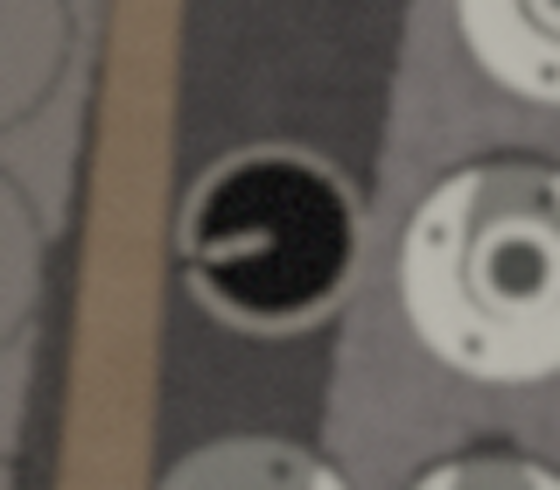

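View pics/z1s.png

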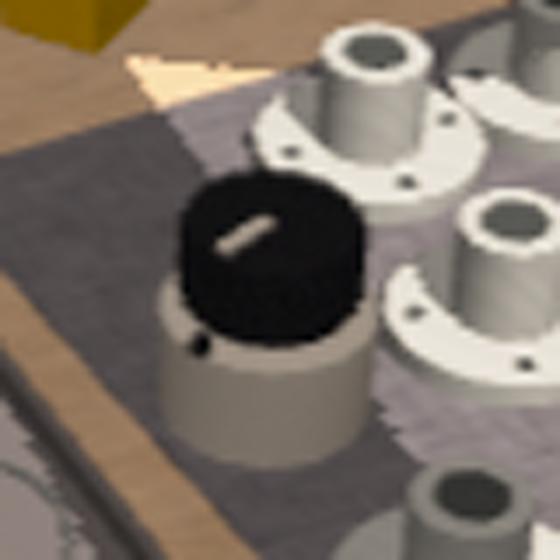

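```bash
cat >> h.py <<'E'
np.set_printoptions(suppress=True,precision=4)
MK=np.array([[0.5882,0.239],[0.5822,0.1733],[0.5225,0.245],[0.5165,0.1793],[0.451,0.2535],[0.4446,0.1838]])
def st(t):
    o=monitor.get_obs();print(t,round(o['clock'],1),o['position'],o['ft_force'].round(1),round(o['grip_width'],4))
def mv(src,dst,zp=.085,dz=.0045,psi=135,f=50):
    effector.gripper_to(.052,f)
    env.reach([*src,.2],Rd(psi)); env.move_straight([*src,zp],vel=.12)
    effector.gripper_to(0,f); st('grip'); w=monitor.get_obs()['grip_width']
    o=monitor.get_obs()['position']
    env.move_straight([*src,.2]); st('lift')
    if monitor.get_obs()['grip_width']<.02: print('MISSED'); return False
    env.move_straight([*dst,.2],vel=.25); env.move_straight([*dst,zp+dz],vel=.08); st('place')
    effector.gripper_to(.046); env.move_straight([*dst,.2])
    return True
def allf(P):
    m=((P[...,2]>.026)&(P[...,2]<.05)&(P[...,1]<.3)&(P[...,1]>-.1)&(P[...,0]>.38)&(P[...,0]<.65)).astype(np.uint8)
    n,l,s,c=cv2.connectedComponentsWithStats(m); o=[]
    for i in range(1,n):
        if not 100<s[i,4]<400: continue
        q=P[l==i]; q=q[abs(q[:,2]-np.percentile(q[:,2],75))<.004]
        (x,y),r=cv2.minEnclosingCircle(q[:,:2].astype(np.float32)*1000)
        o.append((x/1000,y/1000,r/1000,np.median(q[:,2]),s[i,4]))
    return np.array(o)
def look(name):
    env.reach([.40,-.25,.3],Rd(150))
    p,d=snap(name,"top"); F=allf(pts("top",d)); print(F); return F
E
python3 - <<'E'
from h import *
F=look("a1")
s=min(F,key=lambda f:np.hypot(f[0]-.4391,f[1]-.0888))[:2]
mv(s,MK[0])
look("a2")
E
```

```text
[[  0.5941   0.0035   0.0138   0.0337 169.    ]
 [  0.5913  -0.0572   0.014    0.0335 173.    ]
 [  0.523    0.0851   0.0259   0.0296 181.    ]
 [  0.5164   0.0183   0.0138   0.0337 172.    ]
 [  0.5146  -0.0506   0.0138   0.0416 106.    ]
 [  0.4388   0.0887   0.0137   0.0337 170.    ]
 [  0.4344   0.0219   0.0137   0.0332 168.    ]]
grip 14.9 [0.4393 0.0887 0.0859] [-1.4 -0.3  4.9] 0.0265
lift 15.8 [0.4382 0.0887 0.1994] [ 0.6  0.4 -0.8] 0.0265
place 18.3 [0.5886 0.2392 0.09  ] [ 0.9 -0.8  0.8] 0.0265
[[  0.5902   0.2407   0.0139   0.0378 174.    ]
 [  0.5942   0.0037   0.014    0.0333 167.    ]
 [  0.5913  -0.057    0.0141   0.0334 172.    ]
 [  0.5229   0.0851   0.0259   0.0297 183.    ]
 [  0.5166   0.0179   0.0137   0.0334 172.    ]
 [  0.515   -0.0505   0.0137   0.0414 109.    ]
 [  0.4345   0.0219   0.0137   0.0333 167.    ]]
```

View pics/a2.png

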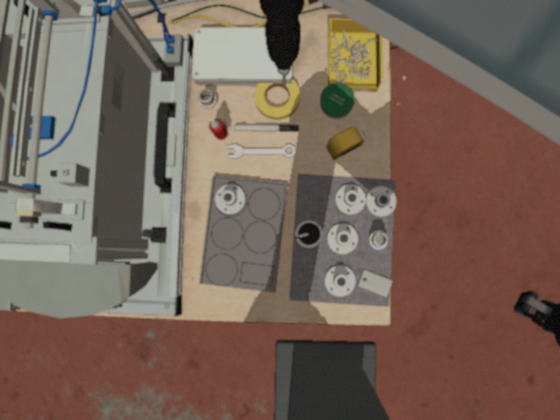

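```bash
python3 - <<'E'
from h import *
F=look("b0")
for i,(g,m) in enumerate([((.5166,.0179),1),((.4345,.0219),2),((.5942,.0037),3),((.5913,-.057),4)]):
    f=min(F,key=lambda f:np.hypot(f[0]-g[0],f[1]-g[1]))
    if np.hypot(f[0]-g[0],f[1]-g[1])>.015 or abs(f[3]-.0335)>.003: print("moved?",g,f); break
    if not mv(f[:2],MK[m]-.001): break
    F=look(f"b{i+1}")
E
```

```text
[[  0.5901   0.2403   0.0138   0.0378 171.    ]
 [  0.5942   0.0036   0.0139   0.0333 168.    ]
 [  0.591   -0.0573   0.014    0.0334 170.    ]
 [  0.5229   0.0851   0.0259   0.0297 183.    ]
 [  0.5165   0.018    0.0136   0.0335 172.    ]
 [  0.5149  -0.0503   0.0138   0.0417 109.    ]
 [  0.4344   0.0218   0.0138   0.0333 167.    ]]
grip 24.7 [0.517  0.0178 0.0859] [-2.  -0.5  5.3] 0.0265
lift 25.6 [0.5158 0.0181 0.1991] [-0.9 -1.  -1.9] 0.0264
place 28.0 [0.5815 0.1724 0.09  ] [-0.7 -0.3  1.3] 0.0261
[[  0.5902   0.2404   0.0138   0.0378 174.    ]
 [  0.5942   0.0034   0.0138   0.0336 169.    ]
 [  0.5914  -0.0573   0.0141   0.0337 173.    ]
 [  0.5826   0.1741   0.0139   0.0376 169.    ]
 [  0.523    0.0851   0.0259   0.0291 182.    ]
 [  0.5144  -0.0504   0.0137   0.0417 109.    ]
 [  0.4347   0.0219   0.0139   0.0333 167.    ]]
grip 33.7 [0.4351 0.0217 0.0858] [-1.4 -0.6  5.3] 0.0261
lift 34.7 [0.4341 0.022  0.1993] [-0.   0.3 -2.2] 0.0264
place 37.3 [0.5218 0.2441 0.0899] [-0.3 -0.7 -0.3] 0.0263
[[  0.5902   0.2401   0.0137   0.0378 173.    ]
 [  0.5943   0.0033   0.0138   0.0
[... 578 characters left out ...]
231   0.0848   0.0257   0.0293 182.    ]
 [  0.5231   0.2462   0.0141   0.0376 173.    ]
 [  0.5162   0.1802   0.0138   0.0376 171.    ]
 [  0.5148  -0.0503   0.0138   0.0414 110.    ]]
grip 52.5 [ 0.5921 -0.0573  0.0861] [-1.4  1.5  4.8] 0.0263
lift 53.4 [ 0.5908 -0.057   0.199 ] [ 0.2 -0.2 -1.2] 0.0264
place 56.4 [0.4496 0.2524 0.09  ] [-2.9 -1.2  6.2] 0.0264
[[  0.5902   0.2403   0.0138   0.0378 173.    ]
 [  0.5828   0.1741   0.014    0.0376 170.    ]
 [  0.523    0.0851   0.0259   0.0295 181.    ]
 [  0.5226   0.2458   0.0137   0.0379 174.    ]
 [  0.5163   0.1805   0.0138   0.0377 172.    ]
 [  0.5147  -0.0505   0.0139   0.0417 110.    ]
 [  0.4496   0.2534   0.0135   0.0377 162.    ]]
```

```bash
ls pics
```

```text
a1.png
a2.png
b0.png
b1.png
b2.png
b3.png
b4.png
cap1.png
cap1s.png
scene0.png
top0.png
z1.png
z1s.png
zs0.png
zt0.png
```

All five sit within about 3 mm of their marks. Next, the tag plate: I'll measure it and check the arm shadow and picture.

```bash
python3 - <<'E'
from h import *
img=cv2.imread("pics/b4.png")
g=cv2.cvtColor(img,cv2.COLOR_BGR2GRAY)
roi=np.zeros_like(g);roi[262:312,352:402]=255
hs=cv2.cvtColor(img,cv2.COLOR_BGR2HSV)
print(img[284,376],img[284,360],img[300,360],img[290,395])
m=((g>135)&(hs[...,1]<60)&(roi>0)).astype(np.uint8)*255
m=cv2.morphologyEx(m,cv2.MORPH_OPEN,np.ones((3,3)))
cs,_=cv2.findContours(m,cv2.RETR_EXTERNAL,cv2.CHAIN_APPROX_NONE);c=max(cs,key=cv2.contourArea)
W=plane("top",c.reshape(-1,2),.006)[:,:2]
(r)=cv2.minAreaRect((W*1000).astype(np.float32));print(r,cv2.contourArea(c));B=cv2.boxPoints(r);print(B)
im=img.copy();cv2.drawContours(im,[c],-1,(0,0,255),1)
a=np.hstack([img[255:320,340:410],im[255:320,340:410]])
cv2.imwrite("pics/tag.png",cv2.resize(a,None,fx=5.5,fy=5.5,interpolation=cv2.INTER_NEAREST))
E
```

```text
[149 159 163] [155 164 168] [107 110 116] [ 57  72 116]
((430.4540100097656, -46.844078063964844), (59.42598342895508, 33.31425094604492), 69.65056610107422) 450.0
[[404.5039 -68.9102]
 [435.739  -80.4951]
 [456.4041 -24.7779]
 [425.169  -13.1931]]
```

View pics/tag.png

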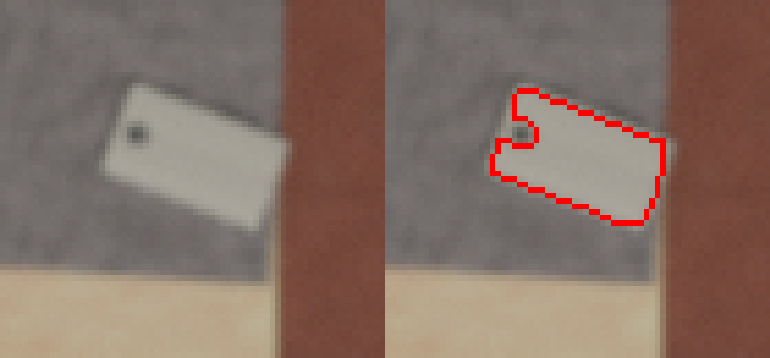

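View pics/b4.png

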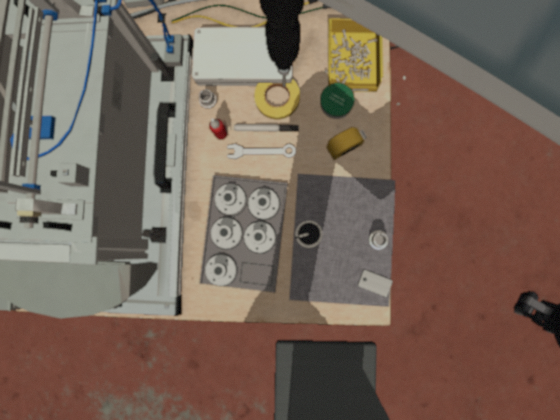

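```bash
python3 - <<'E'
from h import *
s=np.array([.4305,-.0470]); d=MK[5]-.001; zp=.0725
for p,q in((s,-110.35),(d,-95.2)): print(env.ik([*p,.2],Rd(q)).round(1),env.ik([*p,zp],Rd(q)) is not None)
effector.gripper_to(.048,50)
env.reach([*s,.2],Rd(-110.35)); env.move_straight([*s,.095]); env.move_straight([*s,zp],vel=.05); st('down')
effector.gripper_to(0,50); st('grip')
env.move_straight([*s,.12],vel=.08); st('lift')
snap("t1","scene")
E
```

```text
[-16.   12.7 -36.4  40.9   0.  -85.7] True
[ 13.6  17.2 -29.9  42.8   0.  -71.2] True
down 62.4 [ 0.4303 -0.0469  0.0723] [ 0.6 -0.6  0.7] 0.048
grip 62.7 [ 0.4307 -0.047   0.0729] [-0.4 -0.1  4.9] 0.0319
lift 63.4 [ 0.4303 -0.047   0.1198] [ 0.7 -0.3 -1.3] 0.0317
```

View pics/t1.png

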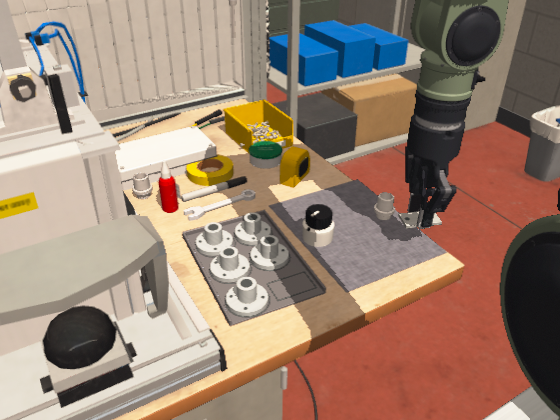

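The scene view shows the tag lifted, held between the fingertips near px (420,218). All five flanges are in place at px (213–268, 225–292). Placing the tag now.

```bash
python3 - <<'E'
from h import *
s=np.array([.4305,-.0470]); d=MK[5]-.001; zp=.0725
env.move_straight([*s,.18]); st('up')
env.move_straight([*d,.18],rot=Rd(-95.2),vel=.2); st('over')
env.move_straight([*d,.1],vel=.12); env.move_straight([*d,zp+.0048],vel=.04); st('place')
effector.gripper_to(.040); env.move_straight([*d,.2],vel=.1)
look("t2"); snap("t2s","scene")
img=cv2.imread("pics/t2.png")
x,y,r,n,q,k=cap(img,pts("top",vision.read_camera("top")[1]));print("cap",np.degrees(np.arctan2(q[1]-y,q[0]-x)))
cv2.imwrite("pics/z2.png",cv2.resize(img[165:300,190:325],None,fx=4.3,fy=4.3,interpolation=cv2.INTER_CUBIC))
g=cv2.cvtColor(img,cv2.COLOR_BGR2GRAY);m=(g>125).astype(np.uint8);roi=np.zeros_like(m);roi[257:290,236:276]=1
cs,_=cv2.findContours(m*roi,cv2.RETR_EXTERNAL,cv2.CHAIN_APPROX_NONE);c=max(cs,key=cv2.contourArea)
print(cv2.minAreaRect((plane("top",c.reshape(-1,2),.010)[:,:2]*1000).astype(np.float32)))
E
```

```text
up 64.0 [ 0.4302 -0.0469  0.1795] [-0.8  0.1 -0.8] 0.0321
over 65.3 [0.4434 0.1821 0.1797] [ 0.9 -0.2 -1.1] 0.0318
place 66.9 [0.4434 0.1828 0.077 ] [-0.4 -0.9 -0.7] 0.0319
[[  0.5904   0.2404   0.0139   0.0378 174.    ]
 [  0.5822   0.1741   0.0139   0.0377 171.    ]
 [  0.5231   0.0851   0.0259   0.0296 183.    ]
 [  0.523    0.2461   0.014    0.0377 171.    ]
 [  0.5163   0.1802   0.0138   0.0379 171.    ]
 [  0.5146  -0.0504   0.0136   0.0418 110.    ]
 [  0.4495   0.2534   0.0134   0.0377 165.    ]]
cap 109.4632906776912
((443.40191650390625, 185.2496795654297), (55.84138488769531, 33.366943359375), 84.85210418701172)
```

View pics/z2.png

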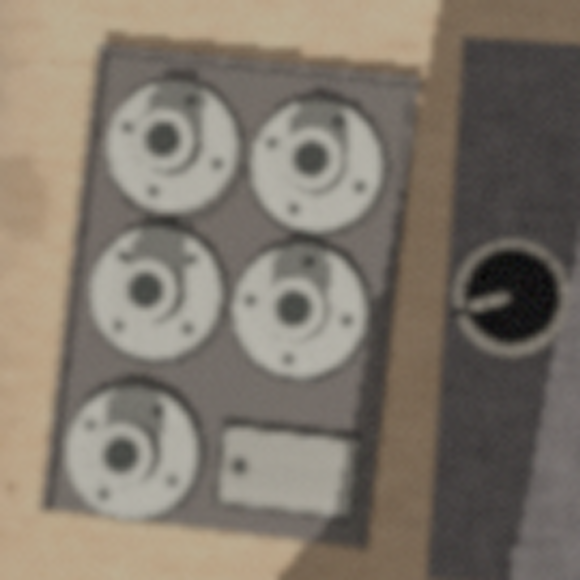

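View pics/t2s.png

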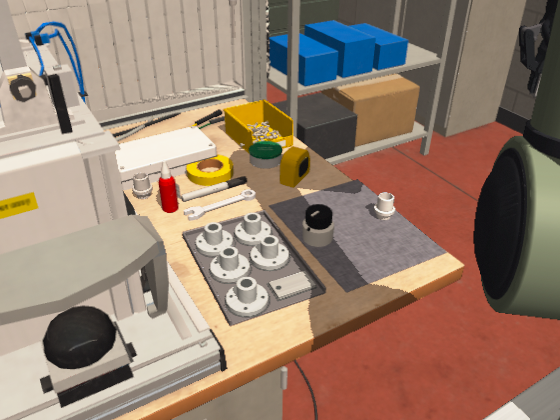

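```bash
python3 - <<'E'
from h import *
st('end'); env.sign_off()
E
```

```text
end 70.3 [ 0.4003 -0.2491  0.2998] [-0.1 -0.2 -0.5] 0.0399
the job is handed in; nothing more can be done
```

The job is done and handed in at about 70 s, with every check within tolerance; the robot reports no verdict.

- **Cap:** I turned it clockwise about 128° until the wrist torque climbed to 0.45 N m at the stop. The pointer last measured about 109–111° and the nub about 114°, a gap of roughly 0.05–0.08 rad against the 0.12 allowed. The pictures show the pointer over the nub.
- **Flanges:** all five were present. One was knocked about 12 mm aside early on, and pushed its neighbour about 5 mm, so I located each flange again before picking it. All five lie hub up, about 1 to 3 mm from their outline centres, with both back-row outlines filled.
- **Tag plate:** it is flat on its outline, about 2 mm from the centre and within 1° of its direction. The last picture cut one end of the plate short (56 mm measured instead of 60), so the centre is only good to about 2 mm.
- **Other objects:** the tape measure, bottle and spanner look unmoved in the last pictures; I did not measure them. The arm was parked clear of everything.

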